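# Move the tape roll to the other fold-down hook

## Task

Fold the hook on the dark oak post all the way down, move the roll of tape over from the white panel's hook to hang on it, and then fold the emptied hook on the white panel up flat again. Leave the other things on the desk where they are.

Things in the scene. Friction and masses are not known exactly. Their poses are not given: they have to be found in the camera images.
- panel: White stand, fixed: upright white board 120 mm wide (y), 20 thick, 165 high on a dark foot plate (115 x 120 x 12 mm, from 37 mm behind the front face to 78 mm before it). Its front, with the hook, looks away from the robot. Origin on the desk under the middle of the front face; x points out of the front face (yaw up to 0.25 rad either way), y along the board, z up.
- post: Dark oak stand, fixed: as the panel but narrower and taller, a board 70 mm wide (y), 20 thick, 195 high on an oak foot plate 115 x 70 x 12 mm. Its front looks away from the robot. Origin on the desk under the middle of the front face; x points out of the front face (yaw up to 0.25 rad), y along the board, z up. The stands may be either way round, left or right.
- panel_hook_hinge (a point): Middle of the hinge line of the panel's hook: 8 mm before the front face and 145 mm above the desk (20 mm below the board's top edge). The hinge line runs along the panel's y. Hinge friction is about 0.04 N m: under 1 N at the tip moves the hook, and it stays wherever it is left.
- post_hook_hinge (a point): Middle of the hinge line of the post's hook: 8 mm before the front face and 175 mm above the desk (20 mm below the board's top edge). The hinge line runs along the post's y. Same friction as the panel's hook.
- panel_hook_tip (a point): Outer end of the panel's hook, on the bar's centre line. The hook is a flat steel bar 12 mm wide (along the stand's y), 8 mm thick, ending 80 mm from its hinge line, with a lip 12 mm wide and 8 mm thick at this end that rises 12 mm above the bar's upper face when the bar is level.
- post_hook_tip (a point): Outer end of the post's hook, on the bar's centre line, 80 mm from the hinge line. Same bar and lip as the panel's hook.
- panel_hook (a joint): Angle of the panel's hook (rad). 0: folded flat, the bar straight up, its upper 60 mm above the board's top edge, its lip pointing back over the board. 1.57: folded down, the bar level, out along the panel's x, against its stop, lip up. Starts at 1.57 with the roll hanging on it.
- post_hook (a joint): Angle of the post's hook (rad), as the panel's: 0 straight up (folded), 1.57 down, level and out along the post's x, against its stop. Starts empty and folded up, between 0 and 0.2.
- roll: Nearly used roll of brown paper tape: rigid ring, 60 mm outer, 44 mm inner diameter, 20 mm wide, 60 to 130 g. Origin in the middle of the hole; x is the ring's axis. Starts hanging on the panel's level hook, axis along the panel's x within 0.05 rad, middle about 17 mm below the bar's centre line. Can be gripped from above across its outer diameter, fingers either side of the bar.
- mug: White mug, 76 mm across, 88 mm high, handle to its y, standing between the two stands; origin under its middle.
- pencil_cup: Yellow cup, 72 mm across and 100 mm high, with pencils up to 175 mm high; origin under its middle. It stands beyond the stands.
- stapler: Black stapler, 130 x 34 x 53 mm; origin under its middle, x along it.
- calculator: Grey calculator, 140 x 78 x 16 mm, lying flat; origin under its middle.
- notes: Block of sticky notes, 76 x 76 x 30 mm; origin under its middle.
- glasses_case: Grey glasses case, 65 x 160 x 45 mm; origin under its middle.
- phone: Black phone, 75 x 150 x 9 mm, lying flat; origin under its middle.
Mind the look-alikes: they are no part of the job. Of the things shaped like the roll, the brown one is meant.

How it is judged:
By the outcome, as a careful person would: the job done as asked, in the order asked, and still so for the second after the job is handed in, with the robot touching nothing.
It also fails if it takes over 72 s, if anything falls off the work surface, if the arm or the gripper's body presses on something with over 40 N, if the wrist force passes 120 N, or if a joint passes its speed limit or range.

## Robot

A 6-joint arm with a two-finger parallel gripper is mounted at the origin on the work surface. World frame = base frame: x ahead of the robot, y to its left, z up, the work surface at z = 0. Lengths are in mm, angles in rad, forces in N, time in s.
With the tool pointing down it reaches from about 350 to 1000 mm from the base axis. Payload 7.1 kg.
Tool frame: the origin (TCP) lies between the finger pads; the fingertips stand 14 mm ahead of it and the grasp point (between the pads) lies 5 mm behind it; z points along the fingers, y is the line along which they close (so a half turn about z gives the same grasp; the last joint's range is limited). The gripper opens to 85 mm and grips with 20 to 120 N. Pads are 22 mm wide; open, the fingers measure 114 mm over their backs; the gripper's body (76 mm by 85 mm) begins 54 mm behind the grasp point. The pads swing forward as they close: fully open they stand 13 mm farther back than shut.
Start: joints at [-1.143, 0.423, 1.63, -0, 1.089, -0.019], TCP at [270.066, -563.622, 214.019] pointing down, gripper open.
Joint ranges: [-3, 3], [-0.9, 2.11], [0.09, 2.58], [-1.31, 4.45], [0.11, 2.69], [-2.54, 2.54]. Speed limits (rad/s): [2.39, 2.39, 3.01, 3.14, 3.14, 3.14].

## Interface

Orientations are given as [roll, pitch, yaw] about the fixed x, y, z axes, in that order (R = Rz(yaw) Ry(pitch) Rx(roll)).
In Python, from plant import env gives the robot as it stands.
- The arm moves only by the tool carry_out, never from a script. Its argument "motion" is a list of rows, each an object with "linear": the shift along the tool's x, y, z in m, a list of three; "roll": the turn about the tool's z in rad; "fingers": the finger opening in m, from 0 to 0.0854. A call has 1 to 12 rows; each row is the pose to reach, as a shift and turn from the pose commanded when the call began, along the tool's axes at that moment; what a row does not reach only later rows make up. A row lasts 1/10 s, in which the tool goes at most 50 mm and 8.59 degrees, less where a joint would pass 70% of its speed; a pose out of reach is approached as far as the arm can. A call with a gripper value outside its range is refused whole. The fingers move at their own pace and stop on an object; "force" is the grip in N (left out, the last holds). Time passes only in rows, so rows that repeat a pose let the fingers close. It gives the time, the measured TCP pose, the force, the opening and the grip force at its end, in the units of the state.
- env.get_state(): the state, without advancing time (a new reading comes with each control period).
- env.camera(name): name is "scene" or "top" or "wrist"; returns (picture, depth): 420x560x3 uint8, red, green, blue; 420x560 float32, mm along the optical axis (not along the pixel's ray), 0 where there is no reading.
- env.camera_params(name): a dict with "camera_matrix" (3x3 intrinsics, pixels), "cam_to_world" (4x4, takes a point from camera to world coordinates); the wrist camera has in their place "hand_eye" (4x4, takes a point from camera to tool coordinates, whose origin is the TCP and whose axes are the flange's). Camera axes: x right, y down, z forward; pixel columns grow to the right and rows downward; lengths in mm; the calibration is good to about 2 mm. A picture is of the moment at which its call begins: read the wrist's pose just before it. camera_params takes no time and is no camera call.
- env.finish_job(): hands the job in; it is judged then, once.
The state is a dict: "t": time; "qpos": joint angles; "dq": joint speeds; "joint_torque": joint torques, N m; "tool_pos": TCP position; "tool_rot": TCP orientation; "ft_force": force on the tool from outside, world axes, zero at the start; "wrist_torque": the same for the moment, N m; "gripper_width": finger opening in mm; "grip_force": force on a finger pad.
Only numpy, scipy, OpenCV 4.12 (cv2) and the standard library are available. Lean on these libraries where they do the work, as an engineer would, in place of code of your own. Each camera call takes 0.05 s, during which the arm holds its last target. There are 200 camera calls.

## Working session

There is one attempt and no reset: what is moved stays moved. The work goes in short steps, Python scripts to look and compute and a tool call to move; the robot and the scene stay as the last step left them, time stands still between calls to the robot, and variables do not carry over. Pictures are saved under pics/ and viewed, at most 10 in all, crops included, and the job is handed in when it is done.

Besides the shell and the picture viewer there is one more tool, called after "Emit:" by a JSON object that holds its "method" and its "body", one argument or row to a line. carry_out: Moves the arm, as the interface text tells. Its arguments: {"type":"object","properties":{"motion":{"type":"array","items":{"type":"object","properties":{"linear":{"type":"array","items":{"type":"number"}},"roll":{"type":"number"},"fingers":{"type":"number"}}}},"force":{"type":"number"}},"required":["motion"]}

```bash
mkdir -p pics; cat > h.py <<'E'
from plant import env
import numpy as np, cv2
def snap(n,f):
    p,d=env.camera(n); cv2.imwrite('pics/%s.png'%f,p[:,:,::-1]); np.savez('pics/%s.npz'%f,p=p,d=d); return p,d
def world(n,d):
    c=env.camera_params(n); K=c['camera_matrix']; T=c['cam_to_world']
    v,u=np.mgrid[:d.shape[0],:d.shape[1]]
    P=np.stack([(u-K[0][2])/K[0][0]*d,(v-K[1][2])/K[1][1]*d,d],-1)
    return P@np.array(T)[:3,:3].T+np.array(T)[:3,3]
E
python3 - <<'E'
from h import *
s=env.get_state();print({k:np.round(v,3) for k,v in s.items()})
for n in('scene','top'):
    snap(n,n);c=env.camera_params(n);print(n,np.round(c['camera_matrix'],1).tolist(),np.round(c['cam_to_world'],3).tolist())
E
```

```text
{'t': np.float64(0.0), 'qpos': array([-1.143,  0.424,  1.631,  0.   ,  1.089, -0.019]), 'dq': array([-0.   ,  0.   ,  0.002,  0.001,  0.001, -0.001]), 'joint_torque': array([-3.0000e-03, -5.5738e+01, -2.8174e+01, -0.0000e+00,  8.0000e-03,
       -0.0000e+00]), 'tool_pos': array([ 269.834, -563.098,  213.212]), 'tool_rot': array([-3.14 , -0.   ,  0.447]), 'ft_force': array([ 0.543, -1.197,  0.069]), 'wrist_torque': array([ 0.035, -0.009, -0.016]), 'grip_force': np.float64(0.0), 'gripper_width': np.float64(85.682)}
scene [[412.4, 0.0, 281.8], [0.0, 412.4, 204.4], [0.0, 0.0, 1.0]] [[-0.181, 0.74, -0.648, 1402.246], [0.984, 0.13, -0.125, 153.863], [-0.008, -0.66, -0.751, 1192.103], [0.0, 0.0, 0.0, 1.0]]
top [[411.6, 0.0, 272.8], [0.0, 411.6, 207.6], [0.0, 0.0, 1.0]] [[-0.003, -0.981, 0.196, 322.752], [-1.0, 0.004, 0.002, -10.116], [-0.003, -0.196, -0.981, 1167.833], [0.0, 0.0, 0.0, 1.0]]
```

View pics/scene.png

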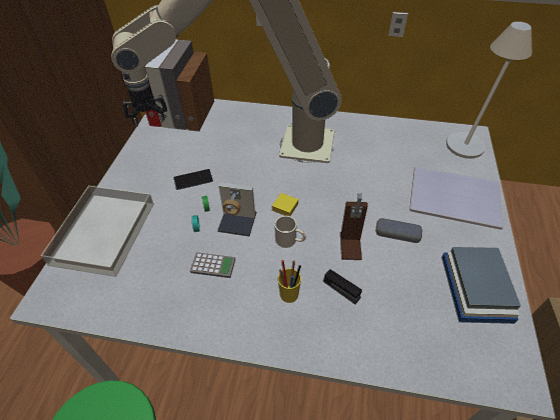

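View pics/top.png

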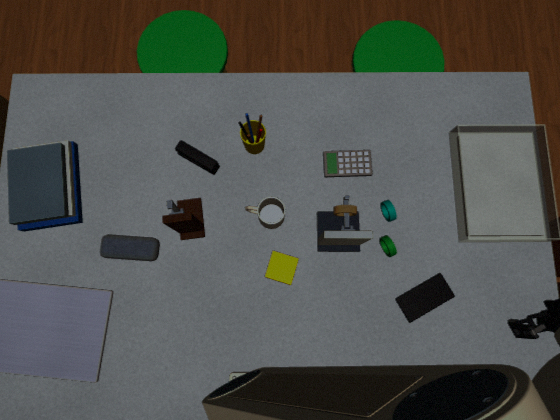

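The scene picture shows the white panel with the brown roll on its hook at scene (232,207), and the dark post with its folded hook at (358,205). The roll candidates are brown (232,207) on the panel hook, green (206,203) and teal (196,223) on the desk. The brown one, on the hook, is meant. I'll confirm it in a crop and measure.

```bash
python3 - <<'E'
from h import *
A=np.load('pics/scene.npz');c=A['p'][170:270,180:380];cv2.imwrite('pics/crop.png',cv2.resize(c,None,fx=4,fy=4,interpolation=2)[:,:,::-1])
Wc={n:world(n,np.load('pics/%s.npz'%n)['d']) for n in('scene','top')}
for n,W in Wc.items():
  P=W.reshape(-1,3);P=P[np.isfinite(P).all(1)]
  for nm,x0,x1,y0,y1,z in(('panel',350,650,-330,-90,165),('post',350,700,100,330,195)):
    Q=P[(P[:,0]>x0)&(P[:,0]<x1)&(P[:,1]>y0)&(P[:,1]<y1)]
    T=Q[abs(Q[:,2]-z)<5]
    r=cv2.minAreaRect(T[:,:2].astype(np.float32));print(n,nm,'top',len(T),np.round(cv2.boxPoints(r)).tolist(), 'mean',T.mean(0).round(1))
    F=Q[(Q[:,2]>7)&(Q[:,2]<17)]; r=cv2.minAreaRect(F[:,:2].astype(np.float32));print('  foot',len(F),np.round(cv2.boxPoints(r)).tolist())
    H=Q[Q[:,2]>z+8];print('  high',len(H),H.mean(0).round(1) if len(H) else '',H.min(0).round() if len(H) else '',H.max(0).round() if len(H) else '')
E
```

```text
scene panel top 160 [[401.0, -164.0], [456.0, -257.0], [559.0, -197.0], [504.0, -104.0]] mean [ 460.9 -192.9  163.7]
  foot 576 [[342.0, -311.0], [639.0, -341.0], [661.0, -125.0], [364.0, -95.0]]
  high 0   
scene post top 100 [[482.0, 255.0], [493.0, 186.0], [524.0, 192.0], [512.0, 260.0]] mean [500.5 222.6 194.2]
  foot 417 [[416.0, 134.0], [686.0, 90.0], [718.0, 287.0], [448.0, 331.0]]
  high 65 [519.8 225.4 238. ] [506. 219. 205.] [529. 232. 259.]
top panel top 442 [[446.0, -251.0], [553.0, -252.0], [554.0, -131.0], [447.0, -131.0]] mean [ 459.2 -189.7  164.9]
  foot 1037 [[351.0, -123.0], [392.0, -357.0], [677.0, -307.0], [636.0, -73.0]]
  high 0   
top post top 277 [[480.0, 257.0], [489.0, 189.0], [522.0, 193.0], [513.0, 262.0]] mean [495.7 224.7 195.1]
  foot 599 [[349.0, 314.0], [353.0, 109.0], [700.0, 116.0], [696.0, 320.0]]
  high 80 [514.7 225.5 243.3] [505. 220. 204.] [524. 233. 259.]
```

View pics/crop.png

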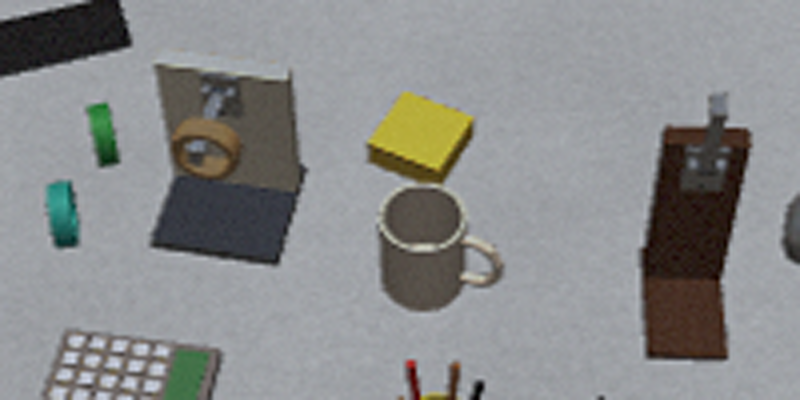

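The crop confirms it: the brown roll hangs on the panel's hook, and the post hook is folded up. Next: yaw, hook line, and roll position.

```bash
python3 - <<'E'
from h import *
for n in('scene','top'):
  A=np.load('pics/%s.npz'%n);W=world(n,A['d']);p=A['p'].astype(int)
  def box(x0,x1,y0,y1,z0,z1): return (W[...,0]>x0)&(W[...,0]<x1)&(W[...,1]>y0)&(W[...,1]<y1)&(W[...,2]>z0)&(W[...,2]<z1)
  for nm,b,hy in(('panel',(435,485,-270,-110,160,170),-195),('post',(470,525,170,270,190,200),226)):
    T=W[box(*b)];T=T[abs(T[:,1]-hy)>12]
    f=np.polyfit(T[:,1],T[:,0],1);f=np.polyfit(*T[abs(T[:,0]-np.polyval(f,T[:,1]))<12][:,[1,0]].T,1)
    th=-np.arctan(f[0]);yc=(T[:,1].min()+T[:,1].max())/2;print(n,nm,'yaw',th.round(3),'ymid',yc.round(1),'xmid',np.polyval(f,yc).round(1),len(T),'y',T[:,1].min().round(),T[:,1].max().round())
  H=W[box(485,580,-230,-150,140,175)];print(' hookpts',len(H),'dir',np.polyfit(H[:,0],H[:,1],1).round(3),H.min(0).round(),H.max(0).round())
  m=box(480,580,-260,-130,70,170)&(p[...,0]-p[...,2]>35);R=W[m];print(' roll',len(R),R.mean(0).round(),R.min(0).round(),R.max(0).round(),'PCA',np.linalg.eigh(np.cov(R[:,:2].T))[1].round(2).tolist())
  H=W[box(490,540,200,250,202,290)];print(' posthook',[ (z,H[abs(H[:,2]-z)<8].mean(0).round(1).tolist()) for z in(210,225,240,255)if (abs(H[:,2]-z)<8).any()])
  for nm,b in(('mug',(470,640,-60,100,60,100)),('cup',(600,800,0,130,60,190))):
    M=W[box(*b)];print(nm,M.min(0).round(),M.max(0).round())
E
```

```text
scene panel yaw 0.005 ymid -193.0 xmid 459.6 121 y -253.0 -133.0
scene post yaw 0.124 ymid 222.5 xmid 498.9 74 y 188.0 258.0
 hookpts 137 dir [-5.00000e-03 -1.88617e+02] [ 485. -218.  141.] [ 559. -166.  165.]
 roll 125 [ 526. -189.  136.] [ 513. -222.   99.] [ 557. -165.  159.] PCA [[-1.0, -0.06], [-0.06, 1.0]]
 posthook [(210, [521.0, 226.4, 211.2]), (225, [521.0, 225.8, 223.0]), (240, [524.1, 225.0, 242.1]), (255, [517.5, 224.7, 252.4])]
mug [496. -42.  60.] [573.  65.  91.]
cup [713.  11.  60.] [786.  82. 175.]
top panel yaw -0.016 ymid -190.8 xmid 456.0 334 y -251.0 -131.0
top post yaw 0.133 ymid 224.3 xmid 494.2 168 y 190.0 259.0
 hookpts 273 dir [ 2.70000e-02 -2.03725e+02] [ 486. -216.  140.] [ 554. -163.  167.]
 roll 178 [ 522. -190.  147.] [ 513. -220.  103.] [ 532. -165.  162.] PCA [[-1.0, 0.02], [0.02, 1.0]]
 posthook [(210, [513.4, 225.1, 208.4]), (225, [516.4, 223.4, 224.5]), (240, [519.8, 222.7, 241.9]), (255, [514.2, 226.3, 255.4])]
mug [494. -38.  60.] [568.  66.  94.]
cup [712.  13.  60.] [784.  82. 176.]
```

Emit:
{"method": "carry_out", "body": {
  "motion": [
    {"linear":[0,0,-0.05],"roll":0.1,"fingers":0},
    {"linear":[0.05,-0.06,-0.1],"roll":0.2,"fingers":0},
    {"linear":[0.1,-0.12,-0.137],"roll":0.317,"fingers":0},
    {"linear":[0.517,-0.62,-0.137],"roll":0.317,"fingers":0},
    {"linear":[0.517,-0.62,-0.137],"roll":0.317,"fingers":0},
    {"linear":[0.517,-0.62,-0.137],"roll":0.317,"fingers":0},
    {"linear":[0.517,-0.62,-0.137],"roll":0.317,"fingers":0},
    {"linear":[0.517,-0.62,-0.137],"roll":0.317,"fingers":0},
    {"linear":[0.517,-0.62,-0.137],"roll":0.317,"fingers":0},
    {"linear":[0.517,-0.62,-0.137],"roll":0.317,"fingers":0},
    {"linear":[0.517,-0.62,-0.137],"roll":0.317,"fingers":0},
    {"linear":[0.517,-0.62,-0.137],"roll":0.317,"fingers":0}
  ],
  "force": 20
}}

```text
t: 1.3
tool_pos: [401.5, -42.3, 337.3]
tool_rot: [3.141, -0.0, 0.13]
ft_force: [1.4, 0.5, 0.4]
gripper_width: 0.1
grip_force: 0.0
```

Emit:
{"method": "carry_out", "body": {
  "motion": [
    {"linear":[0.1,-0.25,0],"roll":0,"fingers":0},
    {"linear":[0.1,-0.25,0],"fingers":0},
    {"linear":[0.1,-0.25,0],"fingers":0},
    {"linear":[0.1,-0.25,0],"fingers":0},
    {"linear":[0.1,-0.25,0],"fingers":0},
    {"linear":[0.1,-0.25,0],"fingers":0},
    {"linear":[0.1,-0.25,0],"fingers":0},
    {"linear":[0.1,-0.25,0],"fingers":0}
  ]
}}

```text
$.motion[1]: bad value
```

```bash
python3 - <<'E'
from h import *
s=env.get_state();print(s['tool_pos'].round(1),s['tool_rot'].round(3)) if hasattr(s['tool_pos'],'round') else print(s)
snap('wrist','w1');print(np.round(env.camera_params('wrist')['hand_eye'],3).tolist())
E
```

```text
[401.5 -42.3 337.3] [ 3.141 -0.     0.13 ]
[[-0.001, -0.947, -0.321, 83.211], [1.0, -0.001, -0.0, -0.394], [-0.0, -0.321, 0.947, -160.056], [0.0, 0.0, 0.0, 1.0]]
```

View pics/w1.png

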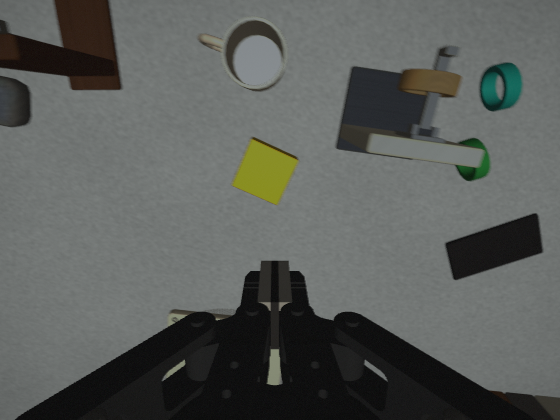

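The wrist picture, taken short of the post, shows the panel with the roll at (430,85), the mug at (255,55) and the post at the left (60,60). The move was refused because every row needs all the keys, so I'll repeat it.

Emit:
{"method": "carry_out", "body": {
  "motion": [
    {"linear":[0.1,-0.25,0],"roll":0,"fingers":0},
    {"linear":[0.1,-0.25,0],"roll":0,"fingers":0},
    {"linear":[0.1,-0.25,0],"roll":0,"fingers":0},
    {"linear":[0.1,-0.25,0],"roll":0,"fingers":0},
    {"linear":[0.1,-0.25,0],"roll":0,"fingers":0},
    {"linear":[0.1,-0.25,0],"roll":0,"fingers":0},
    {"linear":[0.1,-0.25,0],"roll":0,"fingers":0},
    {"linear":[0.1,-0.25,0],"roll":0,"fingers":0},
    {"linear":[0.1,-0.25,0],"roll":0,"fingers":0}
  ]
}}

```text
t: 2.25
tool_pos: [468.1, 215.4, 337.0]
tool_rot: [3.141, 0.001, 0.129]
ft_force: [-0.0, 0.8, 0.3]
gripper_width: 0.2
grip_force: 0.0
```

```bash
cat >> h.py <<'E'
def wworld(d,s):
    from scipy.spatial.transform import Rotation as R
    c=env.camera_params('wrist');K=c['camera_matrix'];H=np.array(c['hand_eye'])
    T=np.eye(4);T[:3,:3]=R.from_euler('xyz',s['tool_rot']).as_matrix();T[:3,3]=s['tool_pos'];T=T@H
    v,u=np.mgrid[:d.shape[0],:d.shape[1]]
    P=np.stack([(u-K[0][2])/K[0][0]*d,(v-K[1][2])/K[1][1]*d,d],-1)
    return P@T[:3,:3].T+T[:3,3]
E
python3 - <<'E'
from h import *
s=env.get_state();print(s['tool_pos'],s['tool_rot'])
p,d=snap('wrist','w2');W=wworld(d,s)
P=W[(d>0)&(W[...,0]>440)&(W[...,0]<560)&(W[...,1]>170)&(W[...,1]<280)]
T=P[abs(P[:,2]-195)<4];T=T[abs(T[:,1]-225)>10];r=cv2.minAreaRect(T[:,:2].astype(np.float32));print(r,T.mean(0))
H=P[P[:,2]>205];H=H[(H[:,0]>490)]
for z in(210,220,230,240,250,258):
  h=H[abs(H[:,2]-z)<5]
  if len(h):print(z,h.min(0).round(),h.max(0).round(),len(h))
E
```

```text
[468.11358079 215.38327322 336.99500048] [3.14108583e+00 6.72088271e-04 1.28851144e-01]
((496.7847900390625, 223.91058349609375), (24.090234756469727, 69.6187744140625), 7.169693470001221) [495.97858575 222.80623396 194.63873727]
250 [505. 220. 252.] [526. 233. 255.] 155
258 [505. 220. 253.] [526. 233. 258.] 427
```

View pics/w2.png

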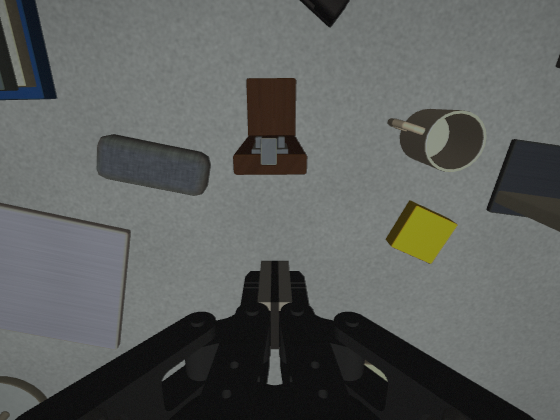

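The wrist view shows the post at (270,135) with its folded hook in the middle at (268,150). I'll descend behind the hook and start pushing it over.

Emit:
{"method": "carry_out", "body": {
  "motion": [
    {"linear":[0,-0.005,0.04],"roll":0,"fingers":0},
    {"linear":[0,-0.005,0.08],"roll":0,"fingers":0},
    {"linear":[0,-0.005,0.1],"roll":0,"fingers":0},
    {"linear":[0.01,-0.005,0.1],"roll":0,"fingers":0},
    {"linear":[0.02,-0.005,0.1],"roll":0,"fingers":0},
    {"linear":[0.03,-0.005,0.1],"roll":0,"fingers":0},
    {"linear":[0.037,-0.005,0.098],"roll":0,"fingers":0},
    {"linear":[0.044,-0.005,0.099],"roll":0,"fingers":0},
    {"linear":[0.051,-0.005,0.1],"roll":0,"fingers":0},
    {"linear":[0.058,-0.005,0.103],"roll":0,"fingers":0},
    {"linear":[0.065,-0.005,0.107],"roll":0,"fingers":0},
    {"linear":[0.065,-0.005,0.107],"roll":0,"fingers":0}
  ]
}}

```text
t: 3.5
tool_pos: [539.1, 231.3, 235.6]
tool_rot: [-3.14, -0.015, 0.13]
ft_force: [6.9, -2.0, 23.3]
gripper_width: 0.2
grip_force: 12.0
```

```bash
python3 - <<'E'
from h import *
p,d=snap('scene','s2');q,_=snap('wrist','w3')
a=cv2.resize(p[130:280,290:440],(500,500),interpolation=2);b=cv2.resize(q[60:360,180:360],(300,500))
cv2.imwrite('pics/c2.png',np.hstack([a,b])[:,:,::-1]);s=env.get_state();print(s['tool_pos'],s['ft_force'])
E
```

```text
[538.63766676 231.2312949  235.76813144] [ 6.44750945 -3.07605799 23.83697055]
```

View pics/c2.png

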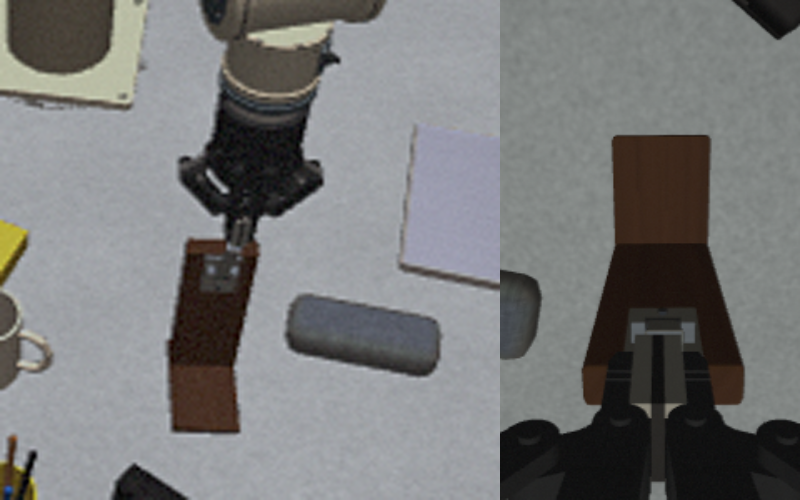

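The hook tip seems to have slid into the cavity between the closed fingers: the force lies along the bar. I'll back out the way I came, then grip the bar and swing it instead.

Emit:
{"method": "carry_out", "body": {
  "motion": [
    {"linear":[-0.007,0,-0.005],"roll":0,"fingers":0},
    {"linear":[-0.014,0,-0.008],"roll":0,"fingers":0},
    {"linear":[-0.021,0,-0.008],"roll":0,"fingers":0},
    {"linear":[-0.028,0,-0.009],"roll":0,"fingers":0},
    {"linear":[-0.035,0,-0.008],"roll":0,"fingers":0},
    {"linear":[-0.045,0,-0.007],"roll":0,"fingers":0},
    {"linear":[-0.055,0,-0.007],"roll":0,"fingers":0},
    {"linear":[-0.055,0,-0.007],"roll":0,"fingers":0}
  ]
}}

```text
t: 4.4
tool_pos: [475.6, 222.3, 236.4]
tool_rot: [3.141, 0.003, 0.13]
ft_force: [-0.4, -0.0, -0.5]
gripper_width: -0.3
grip_force: 0.0
```

```bash
python3 - <<'E'
from h import *
for n in('top','scene'):
  p,d=snap(n,n+'3');W=world(n,d)
  H=W[(W[...,2]>200)&(W[...,2]<265)&(W[...,0]>500)&(W[...,0]<610)&(W[...,1]>205)&(W[...,1]<250)]
  print(n,len(H));
  for z in(205,215,225,235,245,255):
    h=H[abs(H[:,2]-z)<5]
    if len(h):print(z,h.mean(0).round(),h[:,0].min().round(),h[:,0].max().round(),len(h))
E
```

```text
top 0
scene 66
205 [516. 225. 205.] 510.0 520.0 9
215 [517. 226. 215.] 514.0 518.0 8
225 [515. 224. 225.] 511.0 519.0 12
235 [515. 226. 234.] 512.0 518.0 8
245 [515. 225. 245.] 508.0 518.0 8
255 [511. 224. 254.] 501.0 524.0 21
```

Emit:
{"method": "carry_out", "body": {
  "motion": [
    {"linear":[0,0,-0.04],"roll":0,"fingers":0.04},
    {"linear":[0,0,-0.08],"roll":0,"fingers":0.04},
    {"linear":[0.02,0,-0.085],"roll":0,"fingers":0.04},
    {"linear":[0.039,0.0,-0.085],"roll":0,"fingers":0.04},
    {"linear":[0.039,0.0,-0.05],"roll":0,"fingers":0.04},
    {"linear":[0.039,0.0,-0.02],"roll":0,"fingers":0.04},
    {"linear":[0.039,0.0,0.006],"roll":0,"fingers":0.04},
    {"linear":[0.039,0.0,0.006],"roll":0,"fingers":0.04},
    {"linear":[0.039,0.0,0.006],"roll":0,"fingers":0},
    {"linear":[0.039,0.0,0.006],"roll":0,"fingers":0},
    {"linear":[0.039,0.0,0.006],"roll":0,"fingers":0},
    {"linear":[0.039,0.0,0.006],"roll":0,"fingers":0}
  ],
  "force": 25
}}

```text
t: 5.7
tool_pos: [517.6, 226.7, 232.8]
tool_rot: [3.14, -0.003, 0.13]
ft_force: [2.4, -6.5, -1.1]
gripper_width: 10.8
grip_force: 24.3
```

Emit:
{"method": "carry_out", "body": {
  "motion": [
    {"linear":[0.009,0,0.001],"roll":0,"fingers":0},
    {"linear":[0.018,0,0.003],"roll":0,"fingers":0},
    {"linear":[0.027,0,0.006],"roll":0,"fingers":0},
    {"linear":[0.035,0,0.011],"roll":0,"fingers":0},
    {"linear":[0.042,0,0.017],"roll":0,"fingers":0},
    {"linear":[0.049,0,0.024],"roll":0,"fingers":0},
    {"linear":[0.054,0,0.031],"roll":0,"fingers":0},
    {"linear":[0.058,0,0.04],"roll":0,"fingers":0},
    {"linear":[0.06,0,0.048],"roll":0,"fingers":0},
    {"linear":[0.061,0,0.056],"roll":0,"fingers":0},
    {"linear":[0.061,0,0.062],"roll":0,"fingers":0},
    {"linear":[0.061,0,0.063],"roll":0,"fingers":0}
  ]
}}

```text
t: 6.9
tool_pos: [587.6, 236.3, 175.4]
tool_rot: [-3.141, -0.023, 0.13]
ft_force: [20.2, -7.7, 16.2]
gripper_width: 10.4
grip_force: 57.1
```

Emit:
{"method": "carry_out", "body": {
  "motion": [
    {"linear":[0,0,0],"roll":0,"fingers":0.045},
    {"linear":[0,0,0],"roll":0,"fingers":0.045},
    {"linear":[0,0,0],"roll":0,"fingers":0.045},
    {"linear":[0,0,-0.04],"roll":0,"fingers":0.045},
    {"linear":[0,0,-0.08],"roll":0,"fingers":0.045},
    {"linear":[-0.04,0.03,-0.12],"roll":0,"fingers":0.045},
    {"linear":[-0.08,0.08,-0.16],"roll":0,"fingers":0.045},
    {"linear":[-0.12,0.12,-0.16],"roll":0,"fingers":0.045},
    {"linear":[-0.12,0.12,-0.16],"roll":0,"fingers":0.045}
  ]
}}

```text
t: 7.8
tool_pos: [471.8, 100.2, 329.2]
tool_rot: [3.142, -0.001, 0.131]
ft_force: [0.5, -0.1, -0.7]
gripper_width: 45.0
grip_force: 0.0
```

```bash
python3 - <<'E'
from h import *
for n in('top','scene'):
  p,d=snap(n,n+'4');W=world(n,d)
  H=W[(W[...,2]>160)&(W[...,2]<265)&(W[...,0]>512)&(W[...,0]<610)&(W[...,1]>205)&(W[...,1]<260)]
  print(n,len(H));
  for x in range(515,605,8):
    h=H[abs(H[:,0]-x)<4]
    if len(h):print(x,h.mean(0).round(),h[:,2].max().round(),len(h))
E
```

```text
top 3
515 [513. 237. 183.] 183.0 3
scene 89
515 [515. 225. 176.] 184.0 23
523 [522. 222. 179.] 185.0 11
531 [531. 226. 185.] 188.0 4
539 [538. 227. 187.] 193.0 6
547 [547. 229. 191.] 194.0 7
555 [555. 230. 195.] 196.0 5
563 [564. 226. 194.] 195.0 3
579 [580. 234. 213.] 219.0 13
587 [586. 234. 206.] 215.0 17
```

The hook is about 0.4 rad short of level. I'll press it down from above with the closed fingertips.

Emit:
{"method": "carry_out", "body": {
  "motion": [
    {"linear":[0.035,-0.04,0],"roll":0,"fingers":0},
    {"linear":[0.07,-0.08,0],"roll":0,"fingers":0},
    {"linear":[0.103,-0.119,0],"roll":0,"fingers":0},
    {"linear":[0.103,-0.119,0.02],"roll":0,"fingers":0},
    {"linear":[0.103,-0.119,0.06],"roll":0,"fingers":0},
    {"linear":[0.103,-0.119,0.1],"roll":0,"fingers":0},
    {"linear":[0.103,-0.119,0.112],"roll":0,"fingers":0},
    {"linear":[0.103,-0.119,0.12],"roll":0,"fingers":0},
    {"linear":[0.103,-0.119,0.126],"roll":0,"fingers":0},
    {"linear":[0.103,-0.119,0.132],"roll":0,"fingers":0},
    {"linear":[0.103,-0.119,0.135],"roll":0,"fingers":0},
    {"linear":[0.103,-0.119,0.135],"roll":0,"fingers":0}
  ]
}}

```text
t: 9.1
tool_pos: [560.5, 232.6, 193.7]
tool_rot: [-3.141, -0.001, 0.13]
ft_force: [-0.3, -0.5, 0.2]
gripper_width: -0.1
grip_force: 0.0
```

Emit:
{"method": "carry_out", "body": {
  "motion": [
    {"linear":[0.003,0,0.001],"roll":0,"fingers":0},
    {"linear":[0.003,0,0.002],"roll":0,"fingers":0},
    {"linear":[0.003,0,0.003],"roll":0,"fingers":0},
    {"linear":[0.003,0,0.004],"roll":0,"fingers":0},
    {"linear":[0.003,0,0.004],"roll":0,"fingers":0}
  ]
}}

```text
t: 9.6
tool_pos: [563.3, 233.0, 189.2]
tool_rot: [-3.142, -0.0, 0.13]
ft_force: [-0.4, -0.5, -0.1]
gripper_width: -0.1
grip_force: 0.0
```

Emit:
{"method": "carry_out", "body": {
  "motion": [
    {"linear":[0,0,0.001],"roll":0,"fingers":0},
    {"linear":[0,0,0.002],"roll":0,"fingers":0},
    {"linear":[0,0,0.003],"roll":0,"fingers":0},
    {"linear":[0,0,0.004],"roll":0,"fingers":0}
  ]
}}

```text
t: 10.0
tool_pos: [563.2, 233.0, 185.1]
tool_rot: [-3.142, 0.0, 0.13]
ft_force: [-0.2, 0.0, 0.2]
gripper_width: -0.1
grip_force: 0.0
```

```bash
python3 - <<'E'
from h import *
p,d=snap('scene','s5');W=world('scene',d)
q,e=snap('wrist','w5')
a=cv2.resize(p[160:280,300:420],(500,500),interpolation=2);b=cv2.resize(q[60:360,180:360],(300,500))
cv2.imwrite('pics/c5.png',np.hstack([a,b])[:,:,::-1]);s=env.get_state();print(s['tool_pos'],s['ft_force'])
E
```

```text
[563.10425603 232.90188017 184.9760841 ] [ 0.14550406 -0.4238802  -0.13587563]
```

View pics/c5.png

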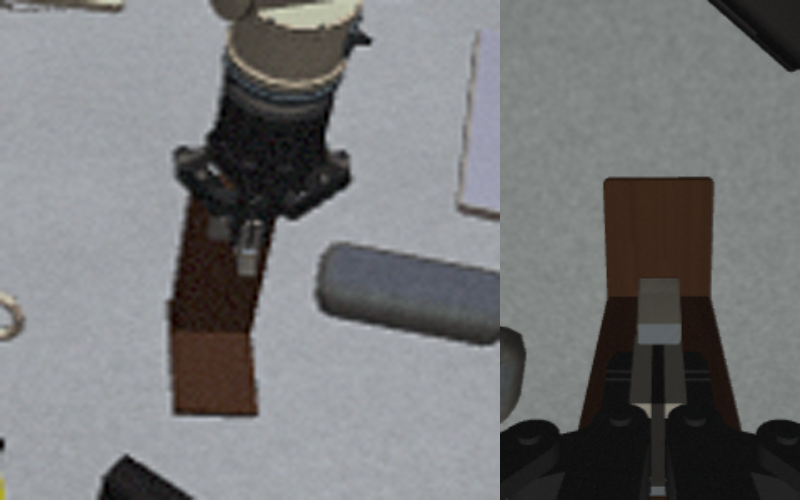

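The hook's lip shows just ahead of the fingers (wrist crop (658,310)). I'll measure its height from the wrist depth.

```bash
python3 - <<'E'
from h import *
A=np.load('pics/w5.npz');s=env.get_state();W=wworld(A['d'],s)
R=W[60:360,180:360]
for v in(225,235,245,255,262,270,285,297,310,318): # crop px y 500/300
  y=int(60+v*300/500);x=int(180+158*180/300);print(v,W[y,x-3:x+4].mean(0).round(1), A['d'][y,x])
W=world('scene',np.load('pics/s5.npz')['d'])
for v in range(215,280,6):
  y=int(160+v*120/500);x=int(300+247*120/500);print(v,W[y,x].round(1))
E
```

```text
225 [552.  232.2  12.4] 344.80978
235 [545.2 231.3  11.9] 348.42117
245 [538.6 230.5  12.3] 350.86304
255 [531.8 229.6  12.2] 351.55054
262 [527.1 229.   12. ] 352.6109
270 [521.5 228.3  12.5] 355.20258
285 [587.4 236.7 201.3] 154.59149
297 [585.7 236.4 205.6] 151.52861
310 [584.1 236.2 211.1] 147.36136
318 [583.1 236.1 213.2] 144.25867
215 [574.7 229.  249.9]
221 [570.7 230.6 236.4]
227 [573.3 230.9 234.7]
233 [576.  231.3 233.4]
239 [571.1 233.  218.4]
245 [577.6 233.  221.3]
251 [580.  234.  214.8]
257 [582.1 234.4 212.6]
263 [585.  235.3 206.6]
269 [582.9 236.2 199.4]
275 [503.9 245.5  93.1]
```

```bash
python3 - <<'E'
from h import *
A=np.load('pics/w5.npz');s=env.get_state();W=wworld(A['d'],s);print(s['tool_pos'],s['gripper_width'])
for v in range(322,500,14):
  y=int(60+v*300/500)
  print(v,[(W[y,int(180+u*180/300)].round(0).tolist()) for u in (620,645,658,672,695)] if 0 else [(W[y,180+int((u-500)*.6)].round(0).tolist()) for u in (620,645,658,672,695)])
E
```

```text
[563.10425603 232.90188017 184.9760841 ] -0.2542699919823013
322 [[501.0, 248.0, 54.0], [583.0, 239.0, 216.0], [582.0, 236.0, 214.0], [583.0, 232.0, 215.0], [507.0, 203.0, 54.0]]
336 [[501.0, 247.0, 70.0], [578.0, 239.0, 215.0], [578.0, 235.0, 215.0], [579.0, 231.0, 214.0], [507.0, 204.0, 71.0]]
350 [[502.0, 245.0, 88.0], [574.0, 238.0, 215.0], [575.0, 235.0, 216.0], [575.0, 231.0, 216.0], [507.0, 206.0, 89.0]]
364 [[569.0, 244.0, 216.0], [574.0, 238.0, 223.0], [574.0, 235.0, 223.0], [575.0, 231.0, 223.0], [572.0, 224.0, 216.0]]
378 [[569.0, 244.0, 222.0], [574.0, 238.0, 229.0], [574.0, 235.0, 229.0], [575.0, 231.0, 230.0], [572.0, 225.0, 222.0]]
392 [[570.0, 243.0, 230.0], [574.0, 238.0, 236.0], [575.0, 235.0, 236.0], [575.0, 231.0, 235.0], [572.0, 225.0, 230.0]]
406 [[575.0, 243.0, 243.0], [574.0, 238.0, 240.0], [574.0, 235.0, 240.0], [574.0, 232.0, 240.0], [577.0, 227.0, 242.0]]
420 [[576.0, 243.0, 250.0], [575.0, 238.0, 248.0], [570.0, 234.0, 240.0], [576.0, 232.0, 248.0], [578.0, 227.0, 249.0]]
434 [[574.0, 243.0, 252.0], [575.0, 237.0, 252.0], [566.0, 234.0, 240.0], [576.0, 232.0, 252.0], [577.0, 227.0, 253.0]]
448 [[574.0, 242.0, 256.0], [573.0, 237.0, 254.0], [562.0, 233.0, 240.0], [576.0, 232.0, 257.0], [576.0, 228.0, 256.0]]
462 [[574.0, 242.0, 261.0], [566.0, 236.0, 250.0], [558.0, 233.0, 239.0], [572.0, 232.0, 256.0], [577.0, 228.0, 261.0]]
476 [[579.0, 242.0, 269.0], [563.0, 236.0, 250.0], [555.0, 232.0, 240.0], [564.0, 230.0, 250.0], [581.0, 229.0, 270.0]]
490 [[580.0, 242.0, 273.0], [560.0, 236.0, 251.0], [507.0, 226.0, 193.0], [561.0, 230.0, 251.0], [581.0, 229.0, 273.0]]
```

```bash
python3 - <<'E'
from h import *
c=env.camera_params('wrist');K=c['camera_matrix'];H=np.array(c['hand_eye'])
d=np.load('pics/w2.npz')['d']
for y in range(255,345,6):
  x=283;D=d[y,x];P=H[:3,:3]@np.array([(x-K[0][2])/K[0][0]*D,(y-K[1][2])/K[1][1]*D,D])+H[:3,3];print(y,D.round(1),P.round(1))
E
```

```text
255 550.6 [-163.9   14.3  337.6]
261 152.5 [ 12.1   3.7 -23.2]
267 148.8 [ 11.2   3.6 -27.3]
273 143.0 [ 11.5   3.4 -33.4]
279 139.0 [ 11.    3.3 -37.7]
285 133.2 [ 11.7   3.1 -43.6]
291 130.4 [ 10.9   3.1 -46.8]
297 124.6 [ 12.    2.9 -52.7]
303 122.4 [ 11.1   2.9 -55.3]
309 115.3 [ 13.3   2.7 -62.1]
315 113.8 [ 12.2   2.6 -64. ]
321 109.9 [ 12.7   2.5 -68. ]
327 107.1 [ 12.6   2.4 -71. ]
333 107.3 [ 10.6   2.4 -71.4]
339 107.7 [  8.4   2.5 -71.7]
```

The wrist depth puts the closed fingertips about 22 mm above the reported TCP, which is 36 mm short of the stated geometry. That explains the earlier misses. I'll press further down.

Emit:
{"method": "carry_out", "body": {
  "motion": [
    {"linear":[-0.006,0,0],"roll":0,"fingers":0},
    {"linear":[-0.006,0,0.006],"roll":0,"fingers":0},
    {"linear":[-0.006,0,0.011],"roll":0,"fingers":0},
    {"linear":[-0.006,0,0.015],"roll":0,"fingers":0},
    {"linear":[-0.005,0,0.019],"roll":0,"fingers":0},
    {"linear":[-0.004,0,0.022],"roll":0,"fingers":0},
    {"linear":[-0.003,0,0.025],"roll":0,"fingers":0},
    {"linear":[-0.003,0,0.027],"roll":0,"fingers":0},
    {"linear":[-0.003,0,0.027],"roll":0,"fingers":0}
  ]
}}

```text
t: 11.0
tool_pos: [559.6, 232.5, 161.2]
tool_rot: [3.142, 0.001, 0.13]
ft_force: [-11.6, -3.9, 26.8]
gripper_width: 0.0
grip_force: 13.5
```

Emit:
{"method": "carry_out", "body": {
  "motion": [
    {"linear":[0,0,-0.03],"roll":0,"fingers":0},
    {"linear":[-0.02,0.02,-0.08],"roll":0,"fingers":0.04},
    {"linear":[-0.05,0.06,-0.12],"roll":0,"fingers":0.085},
    {"linear":[-0.08,0.1,-0.15],"roll":0,"fingers":0.085},
    {"linear":[-0.11,0.14,-0.15],"roll":0.04,"fingers":0.085},
    {"linear":[-0.11,0.17,-0.15],"roll":0.08,"fingers":0.085},
    {"linear":[-0.11,0.17,-0.15],"roll":0.08,"fingers":0.085}
  ]
}}

```text
t: 11.7
tool_pos: [472.3, 45.9, 309.4]
tool_rot: [3.14, -0.002, 0.045]
ft_force: [-0.7, 0.8, 0.2]
gripper_width: 84.7
grip_force: 0.0
```

```bash
python3 - <<'E'
from h import *
p,d=snap('scene','s6');W=world('scene',d)
H=W[(W[...,2]>160)&(W[...,2]<265)&(W[...,0]>512)&(W[...,0]<610)&(W[...,1]>205)&(W[...,1]<260)]
for x in range(515,605,8):
    h=H[abs(H[:,0]-x)<4]
    if len(h):print(x,h.mean(0).round(),h[:,2].max().round(),len(h))
s=env.get_state()
c=env.camera_params('wrist');K=c['camera_matrix'];Hh=np.array(c['hand_eye'])
q,d=snap('wrist','w6');print(s['tool_pos'],s['gripper_width'])
v,u=np.mgrid[:420,:560];P=np.stack([(u-K[0][2])/K[0][0]*d,(v-K[1][2])/K[1][1]*d,d],-1)@Hh[:3,:3].T+Hh[:3,3]
F=P[(d>0)&(abs(P[...,1])<75)&(P[...,2]<30)&(abs(P[...,0])<25)]
for y in range(-60,61,10):
  f=F[abs(F[:,1]-y)<5]
  if len(f):print(y,'zmax',f[:,2].max().round(),'x',f[:,0].max().round())
W=wworld(d,s);R=W[(W[...,0]>480)&(W[...,0]<580)&(W[...,1]>-240)&(W[...,1]<-140)&(W[...,2]>80)&(q[...,0].astype(int)-q[...,2]>35)];
print(len(R),R.min(0) if len(R) else '',R.max(0) if len(R) else '')
E
```

```text
515 [516. 224. 178.] 195.0 28
523 [522. 224. 177.] 181.0 11
531 [531. 226. 179.] 183.0 6
539 [538. 229. 179.] 182.0 8
547 [546. 229. 179.] 182.0 7
555 [555. 229. 179.] 183.0 10
563 [562. 231. 177.] 182.0 8
571 [572. 233. 180.] 185.0 11
579 [579. 229. 178.] 178.0 1
587 [590. 236. 186.] 193.0 15
595 [593. 234. 180.] 187.0 7
[472.93668714  47.35859438 309.02178601] 85.67263724571205
-60 zmax -38.0 x 14.0
-50 zmax -32.0 x 16.0
-40 zmax -30.0 x 19.0
-30 zmax -87.0 x 19.0
-20 zmax -90.0 x 21.0
-10 zmax -90.0 x 21.0
0 zmax -90.0 x 13.0
10 zmax -89.0 x 21.0
20 zmax -90.0 x 20.0
30 zmax -86.0 x 19.0
40 zmax -30.0 x 19.0
50 zmax -33.0 x 15.0
60 zmax -41.0 x 15.0
1148 [ 513.72284644 -212.2433977   104.17046608] [ 533.28115977 -164.12250351  158.66710422]
```

The post hook is now level (upper face at 179 mm). Next, the roll.

Emit:
{"method": "carry_out", "body": {
  "motion": [
    {"linear":[0.01,0.05,0],"roll":0.05,"fingers":0.085},
    {"linear":[0.02,0.1,0],"roll":0.05,"fingers":0.085},
    {"linear":[0.03,0.15,0],"roll":0.05,"fingers":0.085},
    {"linear":[0.04,0.2,0],"roll":0.05,"fingers":0.085},
    {"linear":[0.04,0.241,0],"roll":0.05,"fingers":0.085},
    {"linear":[0.04,0.241,0.04],"roll":0.05,"fingers":0.085},
    {"linear":[0.04,0.241,0.08],"roll":0.05,"fingers":0.085},
    {"linear":[0.04,0.241,0.1],"roll":0.05,"fingers":0.085},
    {"linear":[0.04,0.241,0.1],"roll":0.05,"fingers":0.085},
    {"linear":[0.04,0.241,0.1],"roll":0.05,"fingers":0.085}
  ],
  "force": 40
}}

```text
t: 12.8
tool_pos: [526.0, -188.1, 208.1]
tool_rot: [-3.141, 0.001, 0.001]
ft_force: [-0.3, -0.1, 0.5]
gripper_width: 84.9
grip_force: 0.0
```

```bash
python3 - <<'E'
from h import *
s=env.get_state();q,d=snap('wrist','w7');print(s['tool_pos'],s['tool_rot'])
W=wworld(d,s);B=(W[...,0]>470)&(W[...,0]<580)&(W[...,1]>-260)&(W[...,1]<-130)
R=W[B&(W[...,2]>95)&(W[...,2]<163)&(W[...,0]>508)]
for y in range(-230,-150,8):
  r=R[abs(R[:,1]-y)<4]
  if len(r):print(y,r.min(0).round(),r.max(0).round(),len(r))
E
```

```text
[ 525.95120321 -188.12700457  208.06164286] [-3.14119678e+00  5.28998981e-04  1.24381065e-03]
-222 [ 513. -222.  116.] [ 533. -218.  144.] 129
-214 [ 513. -218.  105.] [ 533. -210.  153.] 414
-206 [ 513. -210.  103.] [ 533. -202.  157.] 482
-198 [ 508. -202.  106.] [ 555. -194.  163.] 596
-190 [ 508. -194.  101.] [ 555. -186.  162.] 690
-182 [ 514. -186.  101.] [ 534. -178.  157.] 508
-174 [ 514. -178.  105.] [ 534. -170.  154.] 427
-166 [ 514. -170.  111.] [ 534. -164.  146.] 237
```

View pics/w7.png

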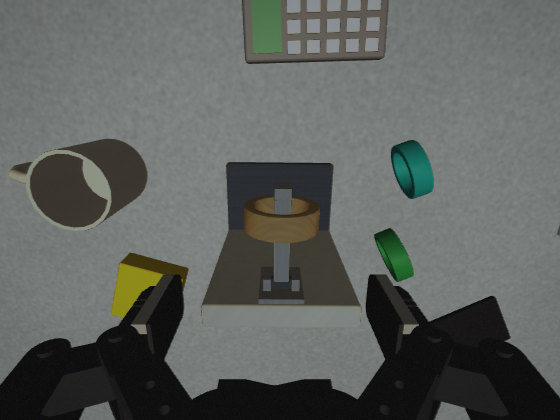

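The wrist view shows the brown roll on the bar at (282,218), about 5 mm off the gripper's midline. Correct, descend and grip.

Emit:
{"method": "carry_out", "body": {
  "motion": [
    {"linear":[-0.002,0.005,0],"roll":0,"fingers":0.085},
    {"linear":[-0.002,0.005,0.04],"roll":0,"fingers":0.085},
    {"linear":[-0.002,0.005,0.08],"roll":0,"fingers":0.085},
    {"linear":[-0.002,0.005,0.105],"roll":0,"fingers":0.085},
    {"linear":[-0.002,0.005,0.12],"roll":0,"fingers":0.085},
    {"linear":[-0.002,0.005,0.12],"roll":0,"fingers":0.085},
    {"linear":[-0.002,0.005,0.12],"roll":0,"fingers":0.05},
    {"linear":[-0.002,0.005,0.12],"roll":0,"fingers":0.05},
    {"linear":[-0.002,0.005,0.12],"roll":0,"fingers":0.05},
    {"linear":[-0.002,0.005,0.12],"roll":0,"fingers":0.05}
  ]
}}

```text
t: 13.85
tool_pos: [524.5, -194.5, 90.3]
tool_rot: [3.14, -0.003, -0.0]
ft_force: [-1.3, -0.3, 8.1]
gripper_width: 59.6
grip_force: 42.1
```

Emit:
{"method": "carry_out", "body": {
  "motion": [
    {"linear":[0,0,-0.008],"roll":0,"fingers":0.05},
    {"linear":[0,0,-0.016],"roll":0,"fingers":0.05},
    {"linear":[0,0,-0.023],"roll":0,"fingers":0.05},
    {"linear":[0,0,-0.023],"roll":0,"fingers":0.05},
    {"linear":[0.008,0,-0.023],"roll":0,"fingers":0.05},
    {"linear":[0.016,0,-0.023],"roll":0,"fingers":0.05},
    {"linear":[0.024,0,-0.023],"roll":0,"fingers":0.05},
    {"linear":[0.024,0,-0.023],"roll":0,"fingers":0.05}
  ]
}}

```text
t: 14.65
tool_pos: [548.5, -194.0, 110.9]
tool_rot: [3.141, -0.001, 0.0]
ft_force: [-0.1, -0.9, -0.8]
gripper_width: 59.4
grip_force: 43.2
```

Emit:
{"method": "carry_out", "body": {
  "motion": [
    {"linear":[0.012,0,0],"roll":0,"fingers":0.05},
    {"linear":[0.024,0,0],"roll":0,"fingers":0.05},
    {"linear":[0.04,0,0],"roll":0,"fingers":0.05},
    {"linear":[0.05,0,0],"roll":0,"fingers":0.05},
    {"linear":[0.05,0,-0.03],"roll":0,"fingers":0.05},
    {"linear":[0.05,0,-0.07],"roll":0,"fingers":0.05},
    {"linear":[0.05,-0.02,-0.1],"roll":0,"fingers":0.05},
    {"linear":[0.05,-0.06,-0.13],"roll":0,"fingers":0.05},
    {"linear":[0.05,-0.06,-0.13],"roll":0,"fingers":0.05}
  ]
}}

```text
t: 15.55
tool_pos: [599.9, -131.2, 246.0]
tool_rot: [3.141, -0.007, 0.002]
ft_force: [-0.2, -0.8, 0.3]
gripper_width: 59.3
grip_force: 43.8
```

```bash
python3 - <<'E'
from h import *
s=env.get_state();q,d=snap('wrist','w8');print(s['tool_pos'],s['tool_rot'],s['gripper_width'])
c=env.camera_params('wrist');K=c['camera_matrix'];Hh=np.array(c['hand_eye'])
v,u=np.mgrid[:420,:560];P=np.stack([(u-K[0][2])/K[0][0]*d,(v-K[1][2])/K[1][1]*d,d],-1)@Hh[:3,:3].T+Hh[:3,3]
m=(d>0)&(abs(P[...,1])<28)&(abs(P[...,0])<30)&(P[...,2]<0)&(P[...,2]>-80)
F=P[m];print('roll in tool',len(F),F.min(0),F.max(0))
for y in range(-25,26,10):
  f=F[abs(F[:,1]-y)<5];print(y,f.min(0).round(),f.max(0).round(),len(f)) if len(f) else 0
E
```

```text
[ 599.88765933 -131.18710655  245.96790228] [ 3.14115080e+00 -7.37503369e-03  2.32344624e-03] 59.30914575377727
roll in tool 12255 [-11.58111519 -27.99392746 -79.41330702] [13.77634787 27.99352384 -6.32462752]
-25 [-10. -28. -79.] [ 14. -20. -16.] 1478
-15 [-11. -20. -66.] [ 11. -10. -10.] 2382
-5 [-11. -10. -68.] [10. -0. -6.] 2321
5 [-11.   0. -68.] [10. 10. -8.] 2325
15 [-12.  10. -66.] [ 10.  20. -10.] 2362
25 [-11.  20. -79.] [ 13.  28. -17.] 1387
```

Emit:
{"method": "carry_out", "body": {
  "motion": [
    {"linear":[0.005,-0.045,0],"roll":-0.03,"fingers":0.05},
    {"linear":[0.01,-0.09,0],"roll":-0.06,"fingers":0.05},
    {"linear":[0.015,-0.135,0],"roll":-0.09,"fingers":0.05},
    {"linear":[0.02,-0.18,0],"roll":-0.127,"fingers":0.05},
    {"linear":[0.025,-0.225,0],"roll":-0.127,"fingers":0.05},
    {"linear":[0.03,-0.27,0],"roll":-0.127,"fingers":0.05},
    {"linear":[0.032,-0.315,0],"roll":-0.127,"fingers":0.05},
    {"linear":[0.032,-0.35,0],"roll":-0.127,"fingers":0.05},
    {"linear":[0.032,-0.372,0],"roll":-0.127,"fingers":0.05},
    {"linear":[0.032,-0.372,0.03],"roll":-0.127,"fingers":0.05},
    {"linear":[0.032,-0.372,0.05],"roll":-0.127,"fingers":0.05},
    {"linear":[0.032,-0.372,0.05],"roll":-0.127,"fingers":0.05}
  ]
}}

```text
t: 16.8
tool_pos: [626.8, 236.8, 186.3]
tool_rot: [3.14, 0.008, 0.127]
ft_force: [-0.3, 0.0, -1.0]
gripper_width: 59.5
grip_force: 43.8
```

```bash
python3 - <<'E'
from h import *
p,d=snap('scene','s9');s=env.get_state();print(s['tool_pos'],s['tool_rot'],s['gripper_width'])
W=world('scene',d);q=p.astype(int)
R=W[(q[...,0]-q[...,2]>35)&(W[...,0]>580)&(W[...,0]<700)&(W[...,1]>190)&(W[...,1]<290)&(W[...,2]>150)]
print(len(R),R.mean(0),R.min(0),R.max(0))
H=W[(W[...,2]>168)&(W[...,2]<198)&(W[...,0]>530)&(W[...,0]<605)&(W[...,1]>215)&(W[...,1]<250)];print(len(H),H.mean(0),np.polyfit(H[:,0],H[:,1],1))
E
```

```text
[628.0802216  237.07686307 188.49916272] [3.14030813 0.00488181 0.12652948] 59.58156389761746
191 [628.66397881 238.50148197 257.09605483] [595.29515569 196.50246394 196.71533351] [676.45851311 277.16223332 564.60896519]
13 [590.95575317 235.18933745 179.71121704] [-3.10998399e-01  4.18975630e+02]
```

Emit:
{"method": "carry_out", "body": {
  "motion": [
    {"linear":[0.003,-0.002,0.02],"roll":0,"fingers":0.05},
    {"linear":[0.003,-0.002,0.047],"roll":0,"fingers":0.05},
    {"linear":[0.003,-0.002,0.047],"roll":0,"fingers":0.05},
    {"linear":[0.003,-0.002,0.047],"roll":0,"fingers":0.05},
    {"linear":[0.003,-0.002,0.047],"roll":0,"fingers":0.05}
  ]
}}

```text
t: 17.35
tool_pos: [633.2, 240.5, 146.1]
tool_rot: [-3.141, -0.003, 0.126]
ft_force: [-0.6, -0.4, -1.0]
gripper_width: 59.3
grip_force: 43.8
```

Emit:
{"method": "carry_out", "body": {
  "motion": [
    {"linear":[0,-0.001,0.002],"roll":0,"fingers":0.05},
    {"linear":[-0.01,-0.001,0.002],"roll":0,"fingers":0.05},
    {"linear":[-0.02,-0.001,0.002],"roll":0,"fingers":0.05},
    {"linear":[-0.03,-0.001,0.002],"roll":0,"fingers":0.05},
    {"linear":[-0.04,-0.001,0.002],"roll":0,"fingers":0.05},
    {"linear":[-0.05,-0.001,0.002],"roll":0,"fingers":0.05},
    {"linear":[-0.06,-0.001,0.002],"roll":0,"fingers":0.05},
    {"linear":[-0.072,-0.001,0.002],"roll":0,"fingers":0.05},
    {"linear":[-0.072,-0.001,0.002],"roll":0,"fingers":0.05},
    {"linear":[-0.072,-0.001,0.002],"roll":0,"fingers":0.05}
  ]
}}

```text
t: 18.35
tool_pos: [560.4, 232.4, 142.4]
tool_rot: [-3.141, -0.001, 0.127]
ft_force: [-0.3, 0.1, -0.1]
gripper_width: 59.6
grip_force: 43.8
```

Emit:
{"method": "carry_out", "body": {
  "motion": [
    {"linear":[0,0,0.006],"roll":0,"fingers":0.05},
    {"linear":[0,0,0.012],"roll":0,"fingers":0.05},
    {"linear":[0,0,0.017],"roll":0,"fingers":0.05},
    {"linear":[0,0,0.021],"roll":0,"fingers":0.05},
    {"linear":[0,0,0.021],"roll":0,"fingers":0.05}
  ]
}}

```text
t: 18.85
tool_pos: [560.4, 232.2, 120.7]
tool_rot: [3.141, 0.0, 0.127]
ft_force: [0.5, 1.4, -0.1]
gripper_width: 59.8
grip_force: 43.8
```

Emit:
{"method": "carry_out", "body": {
  "motion": [
    {"linear":[0,0,0.001],"roll":0,"fingers":0.05},
    {"linear":[0,0,0.001],"roll":0,"fingers":0.064},
    {"linear":[0,0,0.001],"roll":0,"fingers":0.07},
    {"linear":[0,0,0.001],"roll":0,"fingers":0.078},
    {"linear":[0,0,0.001],"roll":0,"fingers":0.085},
    {"linear":[0,0,0.001],"roll":0,"fingers":0.085},
    {"linear":[0,0,-0.02],"roll":0,"fingers":0.085},
    {"linear":[0,0,-0.05],"roll":0,"fingers":0.085},
    {"linear":[0,0,-0.1],"roll":0,"fingers":0.085},
    {"linear":[0,0,-0.13],"roll":0,"fingers":0.085},
    {"linear":[0,0,-0.13],"roll":0,"fingers":0.085}
  ]
}}

```text
t: 19.95
tool_pos: [563.1, 233.4, 256.6]
tool_rot: [-3.139, -0.009, 0.127]
ft_force: [1.2, 1.2, 0.7]
gripper_width: 85.0
grip_force: 0.0
```

```bash
python3 - <<'E'
from h import *
s=env.get_state();q,d=snap('wrist','w10');print(s['tool_pos'],s['tool_rot'])
p,_=snap('scene','s10')
W=wworld(d,s);B=(W[...,0]>525)&(W[...,0]<600)&(W[...,1]>190)&(W[...,1]<275)&(W[...,2]>110)
R=W[B&(q[...,0].astype(int)-q[...,2]>35)];print('roll',len(R),R.min(0).round(),R.max(0).round())
H=W[B&(abs(W[...,1]-232)<8)]
for x in range(528,600,8):
  h=H[abs(H[:,0]-x)<4]
  if len(h):print(x,h.mean(0).round(),h[:,2].max().round(),len(h))
a=cv2.resize(p[160:280,300:420],(400,400),interpolation=2);b=cv2.resize(q[:300,100:450],(400,400))
cv2.imwrite('pics/c10.png',np.hstack([a,b])[:,:,::-1])
E
```

```text
[563.09306158 233.37060083 256.61960948] [-3.13929389 -0.00909619  0.12684221]
roll 1976 [548. 205. 136.] [572. 261. 188.]
528 [528. 229. 179.] 180.0 97
536 [536. 230. 179.] 181.0 130
544 [544. 230. 179.] 181.0 126
552 [553. 232. 186.] 188.0 146
560 [560. 232. 183.] 188.0 227
568 [569. 233. 207.] 359.0 333
576 [574. 232. 344.] 361.0 2490
584 [585. 235. 189.] 193.0 88
592 [591. 235. 187.] 192.0 131
```

View pics/c10.png

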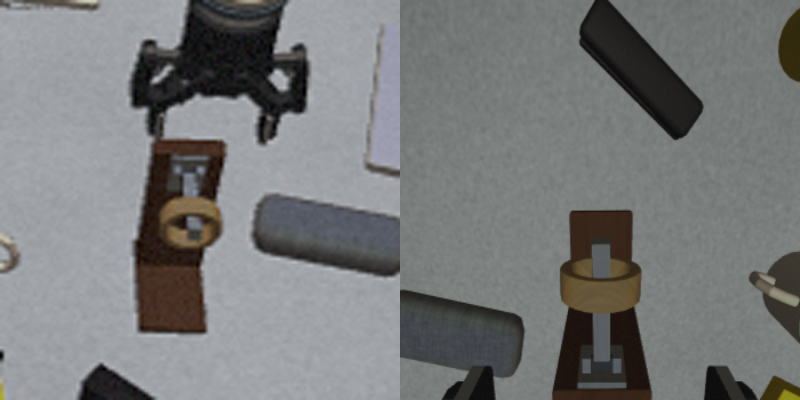

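The roll hangs on the level post hook (right crop (600,285)). Now the panel's hook.

Emit:
{"method": "carry_out", "body": {
  "motion": [
    {"linear":[-0.01,0.05,0],"roll":0.04,"fingers":0.04},
    {"linear":[-0.02,0.1,0],"roll":0.08,"fingers":0.04},
    {"linear":[-0.03,0.15,0],"roll":0.127,"fingers":0.04},
    {"linear":[-0.04,0.2,0],"roll":0.127,"fingers":0.04},
    {"linear":[-0.05,0.25,0],"roll":0.127,"fingers":0.04},
    {"linear":[-0.06,0.3,0],"roll":0.127,"fingers":0.04},
    {"linear":[-0.07,0.35,0],"roll":0.127,"fingers":0.04},
    {"linear":[-0.08,0.39,0],"roll":0.127,"fingers":0.04},
    {"linear":[-0.081,0.42,0],"roll":0.127,"fingers":0.04},
    {"linear":[-0.081,0.42,0.04],"roll":0.127,"fingers":0.04},
    {"linear":[-0.081,0.42,0.07],"roll":0.127,"fingers":0.04},
    {"linear":[-0.081,0.42,0.07],"roll":0.127,"fingers":0.04}
  ]
}}

```text
t: 21.25
tool_pos: [528.8, -193.4, 175.5]
tool_rot: [-3.137, 0.011, -0.001]
ft_force: [-0.3, -0.6, -0.6]
gripper_width: 39.9
grip_force: 0.0
```

Emit:
{"method": "carry_out", "body": {
  "motion": [
    {"linear":[0,0,0],"roll":0,"fingers":0.04},
    {"linear":[0,0,0],"roll":0,"fingers":0.04}
  ]
}}

```text
t: 21.45
tool_pos: [533.9, -194.6, 182.2]
tool_rot: [3.141, -0.001, 0.0]
ft_force: [-0.2, -0.3, 0.9]
gripper_width: 40.4
grip_force: 0.0
```

```bash
python3 - <<'E'
from h import *
s=env.get_state();q,d=snap('wrist','w11');print(s['tool_pos'],s['tool_rot'])
W=wworld(d,s);H=W[(W[...,0]>485)&(W[...,0]<570)&(W[...,1]>-225)&(W[...,1]<-160)&(W[...,2]>138)&(W[...,2]<167)]
for x in range(490,570,10):
  h=H[abs(H[:,0]-x)<5]
  if len(h):print(x,h.min(0).round(),h.max(0).round(),len(h))
E
```

```text
[ 533.86114332 -194.59137498  182.17522749] [ 3.14109220e+00 -1.22758679e-03  3.11782382e-04]
490 [ 485. -199.  147.] [ 495. -187.  151.] 220
500 [ 495. -199.  147.] [ 505. -187.  151.] 231
510 [ 505. -199.  147.] [ 515. -187.  151.] 233
520 [ 515. -199.  147.] [ 525. -187.  151.] 245
530 [ 525. -199.  147.] [ 535. -187.  151.] 259
540 [ 535. -199.  148.] [ 543. -187.  150.] 216
550 [ 547. -199.  142.] [ 555. -187.  163.] 390
560 [ 555. -198.  147.] [ 555. -189.  161.] 23
```

Emit:
{"method": "carry_out", "body": {
  "motion": [
    {"linear":[0.001,-0.0015,0.03],"roll":0,"fingers":0.04},
    {"linear":[0.001,-0.0015,0.06],"roll":0,"fingers":0.04},
    {"linear":[0.001,-0.0015,0.078],"roll":0,"fingers":0.04},
    {"linear":[0.001,-0.0015,0.078],"roll":0,"fingers":0.04},
    {"linear":[0.001,-0.0015,0.078],"roll":0,"fingers":0},
    {"linear":[0.001,-0.0015,0.078],"roll":0,"fingers":0},
    {"linear":[0.001,-0.0015,0.078],"roll":0,"fingers":0},
    {"linear":[0.001,-0.0015,0.078],"roll":0,"fingers":0}
  ],
  "force": 20
}}

```text
t: 22.3
tool_pos: [535.5, -193.6, 104.9]
tool_rot: [3.14, -0.003, -0.0]
ft_force: [-0.3, -0.5, 7.1]
gripper_width: 11.5
grip_force: 23.5
```

Emit:
{"method": "carry_out", "body": {
  "motion": [
    {"linear":[-0.001,0,-0.009],"roll":0,"fingers":0},
    {"linear":[-0.003,0,-0.018],"roll":0,"fingers":0},
    {"linear":[-0.006,0,-0.026],"roll":0,"fingers":0},
    {"linear":[-0.0105,0,-0.034],"roll":0,"fingers":0},
    {"linear":[-0.016,0,-0.041],"roll":0,"fingers":0},
    {"linear":[-0.0225,0,-0.047],"roll":0,"fingers":0},
    {"linear":[-0.03,0,-0.052],"roll":0,"fingers":0},
    {"linear":[-0.038,0,-0.056],"roll":0,"fingers":0},
    {"linear":[-0.047,0,-0.0585],"roll":0,"fingers":0},
    {"linear":[-0.056,0,-0.06],"roll":0,"fingers":0},
    {"linear":[-0.062,0,-0.06],"roll":0,"fingers":0},
    {"linear":[-0.062,0,-0.06],"roll":0,"fingers":0}
  ]
}}

```text
t: 23.5
tool_pos: [472.4, -193.2, 164.7]
tool_rot: [3.141, -0.003, -0.001]
ft_force: [2.8, -0.1, 6.4]
gripper_width: 11.8
grip_force: 26.9
```

Emit:
{"method": "carry_out", "body": {
  "motion": [
    {"linear":[0,0,0],"roll":0,"fingers":0.04},
    {"linear":[0,0,0],"roll":0,"fingers":0.04},
    {"linear":[0,0,0],"roll":0,"fingers":0.04},
    {"linear":[0,0,-0.04],"roll":0,"fingers":0.04},
    {"linear":[0,0,-0.08],"roll":0,"fingers":0.04},
    {"linear":[0,0,-0.12],"roll":0,"fingers":0.04},
    {"linear":[-0.06,0.03,-0.13],"roll":0,"fingers":0.04},
    {"linear":[-0.06,0.03,-0.13],"roll":0,"fingers":0.04},
    {"linear":[-0.06,0.03,-0.13],"roll":0,"fingers":0.04}
  ]
}}

```text
t: 24.4
tool_pos: [410.2, -223.5, 293.5]
tool_rot: [3.142, 0.001, -0.002]
ft_force: [0.1, -0.2, -0.7]
gripper_width: 39.6
grip_force: 0.0
```

```bash
python3 - <<'E'
from h import *
s=env.get_state();q,d=snap('wrist','w12');print(s['t'],s['tool_pos'])
p,e=snap('scene','s12')
for W in(wworld(d,s),world('scene',e)):
  H=W[(W[...,0]>450)&(W[...,0]<500)&(W[...,1]>-210)&(W[...,1]<-175)&(W[...,2]>172)&(W[...,2]<235)]
  for z in range(175,235,10):
    h=H[abs(H[:,2]-z)<5]
    if len(h):print(z,h.min(0).round(),h.max(0).round(),len(h))
cv2.imwrite('pics/c12.png',cv2.resize(p[150:290,170:390],(792,504),interpolation=2)[:,:,::-1])
E
```

```text
24.4 [ 410.2487347  -223.470668    293.51912719]
175 [ 474. -199.  173.] [ 481. -195.  180.] 13
185 [ 475. -199.  181.] [ 482. -198.  185.] 10
195 [ 476. -199.  190.] [ 484. -197.  200.] 16
205 [ 478. -199.  200.] [ 485. -199.  209.] 18
215 [ 478. -199.  210.] [ 485. -198.  216.] 11
225 [ 467. -199.  220.] [ 487. -187.  228.] 532
175 [ 481. -200.  175.] [ 484. -189.  179.] 5
185 [ 475. -199.  180.] [ 483. -188.  188.] 8
195 [ 481. -198.  191.] [ 486. -187.  197.] 5
205 [ 480. -199.  200.] [ 487. -187.  209.] 11
215 [ 470. -198.  210.] [ 490. -188.  220.] 8
225 [ 467. -200.  220.] [ 490. -188.  228.] 19
```

View pics/c12.png

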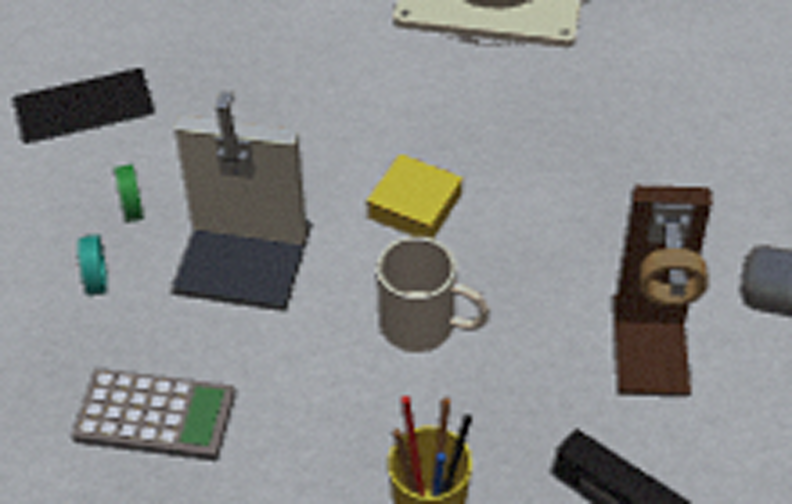

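Done except for the panel hook, which leans about 0.1 rad forward. I'll push it flat from the front with closed fingers.

Emit:
{"method": "carry_out", "body": {
  "motion": [
    {"linear":[0.05,-0.015,0],"roll":0,"fingers":0},
    {"linear":[0.1,-0.03,0],"roll":0,"fingers":0},
    {"linear":[0.11,-0.03,0],"roll":0,"fingers":0},
    {"linear":[0.11,-0.03,0.04],"roll":0,"fingers":0},
    {"linear":[0.11,-0.03,0.08],"roll":0,"fingers":0},
    {"linear":[0.11,-0.03,0.115],"roll":0,"fingers":0},
    {"linear":[0.1,-0.03,0.115],"roll":0,"fingers":0},
    {"linear":[0.092,-0.03,0.115],"roll":0,"fingers":0},
    {"linear":[0.087,-0.03,0.115],"roll":0,"fingers":0},
    {"linear":[0.083,-0.03,0.115],"roll":0,"fingers":0},
    {"linear":[0.081,-0.03,0.115],"roll":0,"fingers":0},
    {"linear":[0.081,-0.03,0.115],"roll":0,"fingers":0}
  ]
}}

```text
t: 25.7
tool_pos: [493.5, -193.4, 179.3]
tool_rot: [3.141, -0.002, -0.0]
ft_force: [-0.4, 0.0, 0.3]
gripper_width: -0.3
grip_force: 0.0
```

Emit:
{"method": "carry_out", "body": {
  "motion": [
    {"linear":[-0.001,0,0],"roll":0,"fingers":0},
    {"linear":[-0.002,0,0],"roll":0,"fingers":0},
    {"linear":[-0.003,0,0],"roll":0,"fingers":0},
    {"linear":[-0.004,0,0],"roll":0,"fingers":0},
    {"linear":[-0.004,0,0],"roll":0,"fingers":0}
  ]
}}

```text
t: 26.2
tool_pos: [489.4, -193.1, 178.2]
tool_rot: [3.142, -0.001, -0.0]
ft_force: [2.2, 0.9, 0.4]
gripper_width: 0.2
grip_force: 0.9
```

Emit:
{"method": "carry_out", "body": {
  "motion": [
    {"linear":[-0.001,0,0],"roll":0,"fingers":0},
    {"linear":[-0.002,0,0],"roll":0,"fingers":0},
    {"linear":[-0.003,0,0],"roll":0,"fingers":0},
    {"linear":[-0.003,0,0],"roll":0,"fingers":0}
  ]
}}

```text
t: 26.6
tool_pos: [489.1, -193.2, 178.4]
tool_rot: [3.141, -0.006, -0.001]
ft_force: [13.2, 1.6, -8.0]
gripper_width: 0.3
grip_force: 6.5
```

Firm stop: the hook is flat. I'll back off, lift clear and verify.

Emit:
{"method": "carry_out", "body": {
  "motion": [
    {"linear":[0.005,0,0],"roll":0,"fingers":0},
    {"linear":[0.03,0,0],"roll":0,"fingers":0},
    {"linear":[0.04,0,-0.03],"roll":0,"fingers":0},
    {"linear":[0.04,0,-0.07],"roll":0,"fingers":0},
    {"linear":[0.04,0,-0.12],"roll":0,"fingers":0},
    {"linear":[-0.01,0.03,-0.15],"roll":0,"fingers":0},
    {"linear":[-0.06,0.06,-0.15],"roll":0,"fingers":0},
    {"linear":[-0.09,0.08,-0.15],"roll":0,"fingers":0},
    {"linear":[-0.09,0.08,-0.15],"roll":0,"fingers":0},
    {"linear":[-0.09,0.08,-0.15],"roll":0,"fingers":0}
  ]
}}

```text
t: 27.6
tool_pos: [394.8, -273.6, 328.4]
tool_rot: [-3.141, 0.0, -0.003]
ft_force: [-0.4, -0.2, -0.4]
gripper_width: 0.1
grip_force: 0.0
```

```bash
python3 - <<'E'
from h import *
s=env.get_state();q,d=snap('wrist','w13');print(s['t'],s['tool_pos'])
p,e=snap('scene','s13');S=world('scene',e)
for W in(wworld(d,s),S):
  H=W[(W[...,0]>450)&(W[...,0]<500)&(W[...,1]>-210)&(W[...,1]<-175)&(W[...,2]>172)&(W[...,2]<235)]
  for z in range(175,235,10):
    h=H[abs(H[:,2]-z)<5]
    if len(h):print(z,h.min(0).round(),h.max(0).round(),len(h))
R=S[(p[...,0].astype(int)-p[...,2]>35)&(S[...,2]>120)&(S[...,2]<200)&(S[...,1]>190)&(S[...,1]<280)&(S[...,0]<600)];print(R.min(0),R.max(0))
E
```

```text
27.6 [ 394.78745412 -273.63387921  328.35690428]
175 [ 471. -199.  172.] [ 478. -198.  180.] 17
185 [ 471. -199.  181.] [ 478. -198.  189.] 25
195 [ 471. -199.  191.] [ 479. -198.  200.] 29
205 [ 471. -199.  200.] [ 479. -198.  210.] 35
215 [ 460. -199.  210.] [ 479. -198.  220.] 43
225 [ 459. -199.  220.] [ 479. -187.  227.] 448
175 [ 474. -197.  174.] [ 483. -187.  180.] 7
185 [ 477. -200.  181.] [ 482. -189.  189.] 8
195 [ 474. -199.  192.] [ 482. -187.  200.] 10
205 [ 473. -197.  203.] [ 481. -187.  210.] 8
215 [ 475. -196.  213.] [ 482. -187.  216.] 4
225 [ 463. -200.  220.] [ 483. -187.  227.] 23
[-758.78743491  190.23161246  120.00679292] [573.84257893 279.16892519 199.94195147]
```

The panel hook is now vertical and the roll is still hanging on the post hook.

```bash
python3 -c "
from plant import env
print(env.finish_job())"
```

```text
the job is handed in; nothing more can be done
None
```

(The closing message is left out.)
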